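Clamp a square tube in the cam-operated weld fixture

TASK

The square tube lying on the weld fixture has to be clamped ready for tacking. Slide it along the bed until its end is right up against the yellow end stop, then swing the red-handled crank anticlockwise until the cam's roller rests on the green dwell of the cam, so that the tube stays clamped square against the fence when you let go. Leave the tape measure, the angle offcut and the chipping hammer where they are.

Things in the scene. Friction and masses are not known exactly. Their poses are not given: they have to be found in the camera images.
- fixture: Cam-operated weld fixture bolted to the bench: dark base plate 230 x 350 mm, 12 mm thick; its top is the bed. Origin at bench height; plate spans x -140 to 90, y -180 to 170 mm. x: away from the robot, towards the end stop; y: from cam to fence; z up. The tube's lane runs along x, between copper pad and fence. Blue ram guide and ram, between cam and pad, reach 62 mm above the bench.
- tube: Workpiece: steel square tube, open ends, 120 mm long, 50 x 50 mm, 3 mm wall, 0.4 to 0.75 kg. Origin at the centre of its underside, x along it, z up. It starts on the bed 30 to 65 mm short of the end stop, up to 0.06 rad askew and some mm off the fence. Clamped, its origin is at fixture x = 0, y = 89, z = 12 mm; the clamp itself pushes it sideways to the fence and squares it.
- end_stop (a point): Where the tube's far (+x) end must touch the yellow end stop: on its face, which looks to fixture -x, at fixture x = 60, y = 89, z = 37 mm. The stop is 64 mm wide in y and 40 mm high above the bed.
- fence_face (a point): Point on the face of the steel fence, which looks to fixture -y: at fixture x = 0, y = 114, z = 37 mm. The fence runs along fixture x from -120 to 70 mm and stands 42 mm above the bed, 12 mm thick.
- pad: Copper pressure pad at the ram's nose, 60 x 10 x 36 mm (60 along fixture x); origin at the middle of its front face, at fixture x = 0, y = 45, z = 37 mm while the clamp is open. The cam drives it 24 mm along fixture +y; it is sprung, meets the tube after at most 19 mm, gives about 5 mm, and then presses with about 20 N.
- cam_axis (a point): Centre of the upright camshaft, on the cam plate's top face: fixture x = 0, y = -125, z = 44 mm. The steel cam is 14 mm thick, 26 mm (low) to 50 mm (dwell) in radius. The ram's brass roller, 22 mm across, rides on the cam's rim on the fence side (fixture +y of the axis). The sector of constant full radius, the dwell, is painted green.
- crank_handle (a point): Middle of the red upright crank handle, 116 mm above the bench: a free-spinning round grip 27 mm across, 76 to 156 mm above the bench, 80 mm from the camshaft axis, at the end of a flat crank arm (63 to 76 mm above the bench). It can be pushed round from behind with the side of the fingers; up to about 8 N turns it.
- crank (a joint): Crank angle, rad, growing anticlockwise from above, -0.2 to 5.0; starts at 0 to 0.9. In the fixture frame the arm points at angle (joint - 2.6) from +x. Up to 1.0 the clamp is open; 1.0 to 2.8 drives the ram out (springs push the crank back if let go); 2.8 to 3.5 the roller is on the green dwell and the crank stays put; 3.5 to 4.4 the cam falls away and the clamp reopens.
- tape_measure: A yellow and black tape measure, 72 x 40 x 66 mm, standing on the bench beyond the fence. Origin under its centre. To be left alone.
- angle_offcut: A rusty brown steel angle offcut, 90 mm long, legs 45 mm, on the bench beyond the end stop. Origin under the centre of its flat leg. To be left alone.
- chipping_hammer: A welder's chipping hammer, wooden handle and steel head, 190 mm long, lying on the bench on the cam's side of the fixture. Origin at bench level, at the joint of handle and head. To be left alone.
Things that resemble listed ones, but are neither listed nor needed, are in the scene too. What is meant by the tube is not pink, purple or turquoise, and is the smaller of those in its own colour.

How it is judged:
By the outcome, as a careful person would: the job done as asked, in the order asked, and still so for the second after the job is handed in, with the robot touching nothing.
It also fails if it takes over 61 s, if anything falls off the work surface, if the arm or the gripper's body presses on something with over 40 N, if the wrist force passes 120 N, or if a joint passes its speed limit or range.

ROBOT

A 7-joint arm with a two-finger parallel gripper is mounted at the origin on the work surface. World frame = base frame: x ahead of the robot, y to its left, z up, the work surface at z = 0. Lengths are in m, angles in rad, forces in N, time in s.
With the tool pointing down it reaches from about 0.425 to 0.95 m from the base axis. Payload 4.7 kg.
Tool frame: the origin (TCP) lies midway between the tips of the shut fingers; the grasp point (between the pads) lies 19 mm behind it; z points along the fingers, y is the direction in which the jaws open and shut (so a half turn about z gives the same grasp; the last joint's range is limited). The gripper opens to 87 mm and grips with 3 to 60 N. Pads are 19 mm wide; open, the fingers measure 117 mm over their backs; the gripper's body (75 mm by 190 mm) begins 51 mm behind the grasp point.
Start: joints at [-1.169, 0.469, -0.049, 1.532, 0.024, 1.141, -0.082], TCP at [0.282, 0.613, 0.184] pointing down, gripper open.
Joint ranges: [-2.59, 2.59], [-0.33, 1.99], [-1.39, 1.29], [0.1, 2.45], [-1.04, 4.18], [0.21, 1.99], [-2.66, 2.66]. Speed limits (rad/s): [2.57, 2.57, 3.14, 3.14, 3.14, 3.14, 3.14].

INTERFACE

Orientations are given as a 3x3 rotation matrix whose columns are the frame's x, y, z axes.
In Python, from station import robot, read_camera, camera_model gives the robot as it stands. Calls block until the motion is done:
- robot.movep(position, orientation): joint-space move of the TCP to a pose.
- robot.servo_line(position, speed=0.15, rotation=None, threshold=None): straight line of the TCP; rotation=None keeps the orientation; speed is the mean speed in m/s. With threshold (N) it stops when the force on the tool has changed by that much, and returns True; else False.
- robot.movej(angles): joint-space move.
- robot.gripper_to(opening, grip_force=None): opening from 0.0 (shut) to 1.0 (fully open); grip_force is the grip in N (None keeps the last); returns when the fingers have stopped.
- robot.hold(seconds).
- robot.ik(position, orientation): joint angles nearest the present ones, or None.
- robot.sense(): the state.
- read_camera(name): name is "scene" or "side" or "wrist"; returns the picture (400x640x3 uint8, blue, green, red); there is no depth.
- camera_model(name): a dict with "mtx" (3x3 intrinsics, pixels), "dist" ([k1, k2, p1, p2, k3] as OpenCV has them; the pictures are not rectified), "rvec" (rotation vector, rad) and "tvec" (3), from world to camera coordinates, as OpenCV has them. Camera axes: x right, y down, z forward; pixel columns grow to the right and rows downward; lengths in m; the calibration is good to about 2 mm. A picture is of the moment at which its call begins: read the wrist's pose just before it. camera_model takes no time and is no camera call; for the wrist camera it gives the pose at the moment of the call.
A pose or a line that the arm cannot do raises robot.MotionError and nothing moves.
- robot.hand_in(): hands the job in, once; it reports no verdict.
The state is a dict: "t": time; "joint_positions": joint angles; "qd": joint speeds; "effort": joint torques, N m; "ee_pos": TCP position; "tcp_rot": TCP orientation; "force": force on the tool from outside, world axes, zero at the start; "torque": the same for the moment, N m; "width": opening from 0.0 (shut) to 1.0 (fully open).
Only numpy, scipy, OpenCV 4.12 (cv2) and the standard library are available. Lean on these libraries where they do the work, as an engineer would, in place of code of your own. Each camera call takes 0.05 s, during which the arm holds its last target. There are 200 camera calls.

## Working session

There is one attempt and no reset: what is moved stays moved. The work goes in short steps, each a Python script; the robot and the scene stay as the last script left them, time stands still between calls to the robot, and variables do not carry over. Pictures are saved under pics/ and viewed, about 8 in all and at most 12, crops included, and the job is handed in when it is done.

```bash
ls; mkdir -p pics
python3 - <<'E'
from station import robot, read_camera, camera_model
import cv2
for n in("scene","side"):
    cv2.imwrite(f"pics/{n}0.png",read_camera(n)); m=camera_model(n); print(n,m)
print(robot.sense())
E
```

```text
pics
scene {'mtx': array([[455.48115985,   0.        , 316.67559982],
       [  0.        , 455.48115985, 197.63010828],
       [  0.        ,   0.        ,   1.        ]]), 'dist': array([-0.10771268,  0.        ,  0.        ,  0.        ,  0.        ]), 'rvec': array([ 0.74198899,  2.65336951, -1.01602619]), 'tvec': array([ 0.36872292, -0.2047304 ,  1.5118887 ])}
side {'mtx': array([[434.89423252,   0.        , 326.37274019],
       [  0.        , 434.89423252, 190.79600493],
       [  0.        ,   0.        ,   1.        ]]), 'dist': array([-0.04373199,  0.        ,  0.        ,  0.        ,  0.        ]), 'rvec': array([ 2.18847634, -0.10832358,  0.04627969]), 'tvec': array([-0.51879254,  0.18835679,  1.1910208 ])}
{'t': 0.1, 'joint_positions': array([-1.16890932,  0.46935947, -0.04859497,  1.53355988,  0.02409184,
        1.14095897, -0.08230037]), 'qd': array([-1.00192651e-03,  2.45553734e-04,  8.02406833e-05, -2.92676713e-03,
        2.78047471e-05, -8.58853391e-04,  1.46523816e-03]), 'effort': array([ 8.00276121e-04, -5.09166205e+01, -8.12389143e-02, -2.36828095e+01,
       -6.14887686e-02,  3.44269106e-02,  7.18768320e-05]), 'ee_pos': array([0.28161221, 0.61280436, 0.18321147]), 'tcp_rot': array([[-9.08647816e-01,  4.17562814e-01, -6.64912737e-04],
       [ 4.17563340e-01,  9.08646470e-01, -1.56516625e-03],
       [-4.93846115e-05, -1.69982808e-03, -9.99998554e-01]]), 'force': array([ 0.12075379, -0.01541316, -0.31674464]), 'torque': array([-0.01581406,  0.02119802,  0.00451778]), 'width': 0.9988286570982835}
```

View pics/scene0.png

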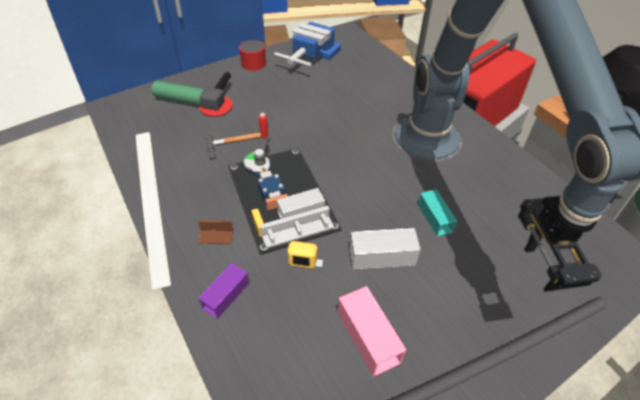

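View pics/side0.png

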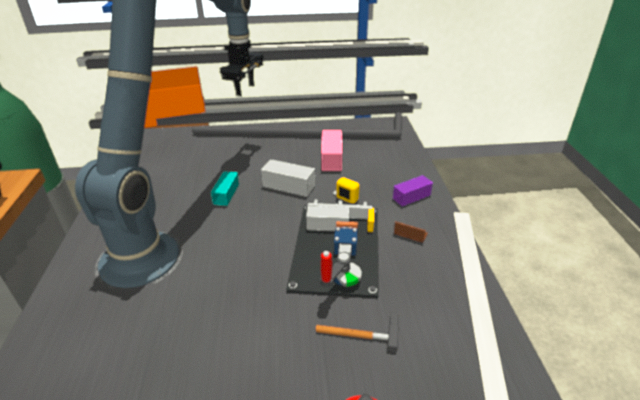

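The scene picture shows the fixture at about (285,200). There are two grey tubes: one on the bed at (302,203), and a larger one on the bench at (385,248). The pink, purple and turquoise tubes are ruled out. The one on the bed is the smaller grey one and lies on the fixture. I'll confirm that in an enlarged crop.

Run:
```python
import cv2,numpy as np
a=cv2.imread("pics/scene0.png")[100:270,200:360]; b=cv2.imread("pics/side0.png")[190:305,280:390]
a=cv2.resize(a,None,fx=3.5,fy=3.5,interpolation=cv2.INTER_CUBIC)[:600,:400*2]
cv2.imwrite("pics/ca.png",a)
cv2.imwrite("pics/cb.png",cv2.resize(b,None,fx=5,fy=5,interpolation=cv2.INTER_CUBIC))
```

```text
(no output)
```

View pics/ca.png

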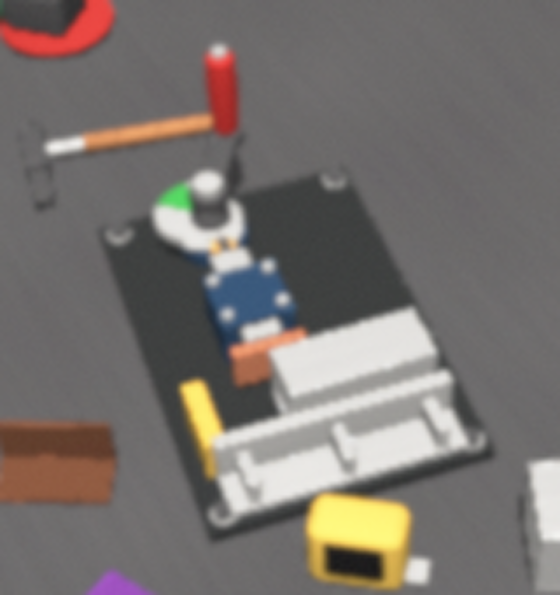

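View pics/cb.png

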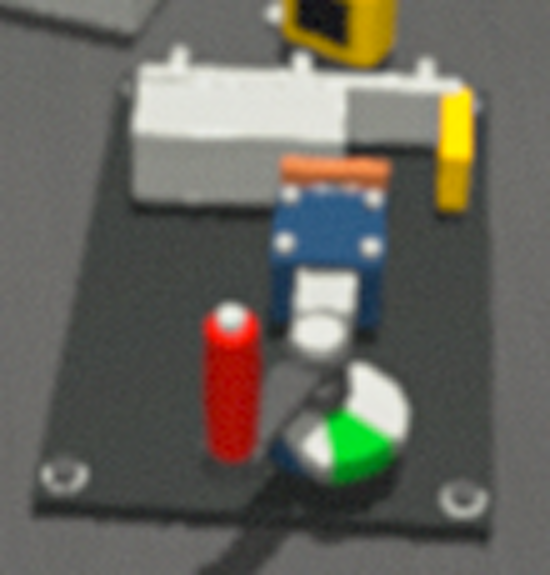

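The crops confirm it: the plain grey tube lies on the bed in the lane, at ca (355,360), with the stop at ca (203,425). The crank handle is red, at ca (222,92) and cb (232,385). Next is the coarse fixture pose, using the corners on the z = 12 mm plane.

```bash
cat > h.py <<'E'
import cv2,numpy as np
from station import robot, read_camera, camera_model
def ray(m,uv):
    p=cv2.undistortPoints(np.array(uv,float).reshape(-1,1,2),m["mtx"],m["dist"]).reshape(-1,2)
    R=cv2.Rodrigues(m["rvec"])[0]; d=np.c_[p,np.ones(len(p))]@R; return -R.T@m["tvec"],d
def onplane(m,uv,z):
    c,d=ray(m,uv); return c+d*((z-c[2])/d[:,2])[:,None]
def fit2d(F,W):  # W = R F + t
    F,W=np.array(F,float),np.array(W,float); f,w=F-F.mean(0),W-W.mean(0)
    th=np.arctan2((f[:,0]*w[:,1]-f[:,1]*w[:,0]).sum(),(f*w).sum())
    R=np.array([[np.cos(th),-np.sin(th)],[np.sin(th),np.cos(th)]]); t=W.mean(0)-R@F.mean(0)
    return th,R,t,W-(F@R.T+t)
def proj(m,P): return cv2.projectPoints(np.array(P,float).reshape(-1,1,3),m["rvec"],m["tvec"],m["mtx"],m["dist"])[0].reshape(-1,2)
E
python3 - <<'E'
from h import *
S=camera_model("scene");D=camera_model("side")
ps=np.array([(101,230),(346,172),(490,452),(213,537)])/3.5+[200,100]
pd=np.array([(36,500),(490,525)])/5+[280,190]
W=np.r_[onplane(S,ps,.012),onplane(D,pd,.012)][:,:2]
F=np.array([(90,-180),(-140,-180),(-140,170),(90,170),(-140,-180),(90,-180)])/1e3
print(W); th,R,t,r=fit2d(F,W); print(th,t,r.round(4))
hs=np.array([(219,50)])/3.5+[200,100]; hd=np.array([(230,314)])/5+[280,190]
for z in(.15,.156): print(onplane(S,hs,z),onplane(D,hd,z))
# move above the fixture to look
ax=np.r_[R@[0,0]+t]
x=np.array([np.cos(th),np.sin(th),0]);print("wrist R now",robot.sense()["tcp_rot"].round(2))
for s in(1,-1):
  for k in (0,np.pi/2):
    c,sn=np.cos(th+k)*s,np.sin(th+k)*s
    Rt=np.array([[c,sn,0],[sn,-c,0],[0,0,-1]])
    for zz in(.35,.42,.5):
      q=robot.ik([ax[0],ax[1],zz],Rt); print(s,k,zz,None if q is None else np.round(q,2))
m=camera_model("wrist");R0=cv2.Rodrigues(m["rvec"])[0];T=robot.sense()
print("cam in tool",T["tcp_rot"].T@(-R0.T@m["tvec"]-T["ee_pos"]),(T["tcp_rot"].T@R0.T).round(2),m["mtx"][0,0])
E
```

```text
[[ 0.62831309 -0.19581929]
 [ 0.4064328  -0.15094933]
 [ 0.47206241  0.18510753]
 [ 0.69142017  0.14645253]
 [ 0.40751779 -0.16231776]
 [ 0.62968357 -0.20122654]]
-0.18323748331023917 [ 0.57535999 -0.00540776] [[-0.0027  0.003 ]
 [ 0.0015  0.0059]
 [ 0.0034 -0.0021]
 [-0.0034  0.0011]
 [ 0.0026 -0.0054]
 [-0.0014 -0.0024]]
[[ 0.49642567 -0.20490028  0.15      ]] [[ 0.50380168 -0.18342154  0.15      ]]
[[ 0.49957325 -0.1976758   0.156     ]] [[ 0.50325076 -0.18968859  0.156     ]]
wrist R now [[-0.91  0.42 -0.  ]
 [ 0.42  0.91 -0.  ]
 [-0.   -0.   -1.  ]]
1 0 0.35 [-0.69  0.24  0.79  1.56 -0.17  1.41 -1.64]
1 0 0.42 [-0.68  0.22  0.79  1.43 -0.16  1.56 -1.65]
1 0 0.5 [-0.65  0.24  0.8   1.24 -0.17  1.73 -1.65]
1 1.5707963267948966 0.35 [-0.56  0.22  0.61  1.56 -0.13  1.4  -0.12]
1 1.5707963267948966 0.42 [-0.57  0.21  0.65  1.42 -0.12  1.55 -0.12]
1 1.5707963267948966 0.5 [-0.56  0.22  0.66  1.24 -0.14  1.73 -0.11]
-1 0 0.35 [-0.42  0.21  0.44  1.55 -0.09  1.4   1.41]
-1 0 0.42 [-0.44  0.2   0.47  1.42 -0.09  1.55  1.41]
-1 0 0.5 [-0.45  0.21  0.52  1.23 -0.1   1.73  1.42]
-1 1.5707963267948966 0.35 [ 0.77  0.41 -1.17  1.49  0.38  1.49  2.56]
-1 1.5707963267948966 0.42 [ 0.75  0.39 -1.17  1.35  0.36  1.63  2.58]
-1 1.5707963267948966 0.5 [ 0.69  0.39 -1.18  1.16  0.37  1.8   2.59]
cam in tool [ 0.07489777 -0.00174775 -0.20105602] [[-0.   -0.96 -0.27]
 [ 1.   -0.    0.  ]
 [-0.   -0.27  0.96]] 343.22444879806324
```

Run:
```python
from h import *
th=-.1832;t=np.array([.5754,-.0054]);c,s=np.cos(th),np.sin(th)
Rf=np.array([[c,-s],[s,c]]);Rt=np.array([[-c,-s,0],[-s,c,0],[0,0,-1]])
p=Rf@[-.03,-.02]+t
robot.movep([*p,.29],Rt); robot.hold(.3)
m=camera_model("wrist");im=read_camera("wrist");cv2.imwrite("pics/w1.png",im)
np.savez("w1.npz",**m); print(robot.sense()["t"],robot.sense()["ee_pos"])
b=cv2.resize(im,(800,500),interpolation=cv2.INTER_CUBIC)
cv2.imwrite("pics/w1b.png",b)
F=[(90,-180),(-140,-180),(-140,170),(90,170)]
P=[[*(Rf@np.array(f)/1+0)/1e3+t if 0 else (Rf@(np.array(f)/1e3)+t),.012] for f in F]
print(proj(m,[np.r_[a[0],.012] for a in P])*1.25)
```

```text
File "<stdin>", line 11
    P=[[*(Rf@np.array(f)/1+0)/1e3+t if 0 else (Rf@(np.array(f)/1e3)+t),.012] for f in F]
                                    ^^
SyntaxError: invalid syntax
```

Run:
```python
from h import *
th=-.1832;t=np.array([.5754,-.0054]);c,s=np.cos(th),np.sin(th)
Rf=np.array([[c,-s],[s,c]]);Rt=np.array([[-c,-s,0],[-s,c,0],[0,0,-1]])
p=Rf@[-.03,-.02]+t
robot.movep([*p,.29],Rt); robot.hold(.3)
m=camera_model("wrist");im=read_camera("wrist");cv2.imwrite("pics/w1.png",im)
np.savez("w1.npz",**m); print(robot.sense()["t"],robot.sense()["ee_pos"])
cv2.imwrite("pics/w1b.png",cv2.resize(im,(800,500),interpolation=cv2.INTER_CUBIC))
F=np.array([(90,-180),(-140,-180),(-140,170),(90,170)])/1e3
print(proj(m,np.c_[F@Rf.T+t,np.full(4,.012)])*1.25)
```

```text
2.9083 [ 0.54226264 -0.01935151  0.28992839]
[[263.29588717 300.85158304]
 [244.83978731  96.86684751]
 [578.00692002  96.99197378]
 [555.63521594 300.92480952]]
```

View pics/w1b.png

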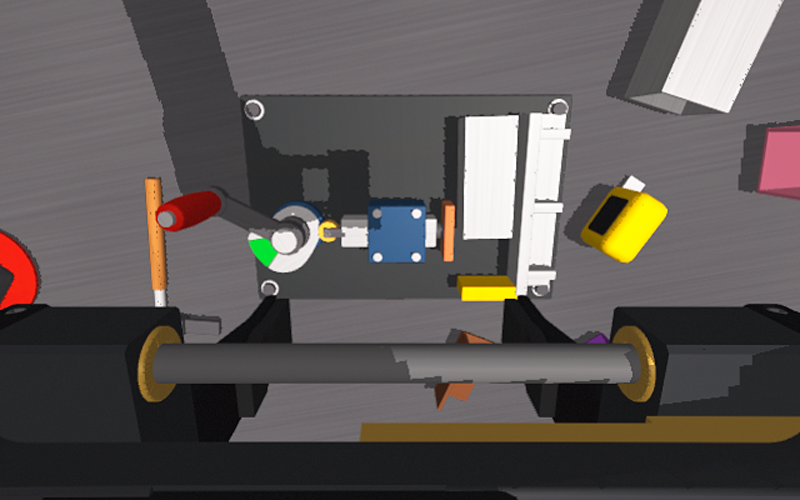

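The wrist picture is clear. The plate corners are at (242,96), (571,95), (555,299) and (261,299). The handle top is at (166,219), the tube top spans (465,116)–(514,238), and the stop is at (488,284).

Run:
```python
from h import *
m=dict(np.load("w1.npz"))
P=lambda uv,z:onplane(m,np.array(uv)/1.25,z)[:,:2]
F=np.array([(-140,-180),(-140,170),(90,170),(90,-180)])/1e3
th,R,t,r=fit2d(F,P([(242,96),(571,95),(555,299),(261,299)],.012)); print(th,t,r.round(4))
f=lambda uv,z:((P(uv,z)-t)@R*1e3).round(1)
print("tube",f([(465,116),(518,114),(514,237),(465,240)],.062))
print("fence front top (y114, x-120)",f([(530.5,113)],.054))
print("stop front top edge (x60,y57..121)",f([(458,277.5),(516,277.5)],.052))
print("handle top",f([(166,219)],.156)); h=f([(166,219)],.156)[0]-[0,-125]
print("r,joint",np.hypot(*h),np.arctan2(h[1],h[0])+2.6)
print("pad top front",f([(454,202),(454,261)],.055))
np.savez("fx.npz",th=th,R=R,t=t)
```

```text
-0.17742461610606478 [ 0.5728732  -0.00834869] [[ 0.0003  0.0012]
 [ 0.0003 -0.0035]
 [ 0.0008  0.0017]
 [-0.0014  0.0006]]
tube [[-117.2   48.5]
 [-118.7   98.9]
 [   1.7  103.5]
 [   4.6   53.3]]
fence front top (y114, x-120) [[-119.8  113.1]]
stop front top edge (x60,y57..121) [[ 48.8  48.9]
 [ 49.2 111.6]]
handle top [[ -37.5 -199.8]]
r,joint 83.67371152279551 0.5644871175243211
pad top front [[-33.8  41.6]
 [ 29.2  43.6]]
```

Run:
```python
from h import *
m=dict(np.load("w1.npz"));g=np.load("fx.npz");R,t=g["R"],g["t"]
f=lambda uv,z:((onplane(m,np.array(uv)/1.25,z)[:,:2]-t)@R*1e3).round(1)
print("stop top",f([(461,288),(516,288)],.052),"bottom",f([(458,277.5)],.012))
print("bolt",f([(254,110),(558,107),(541,289),(269,288)],.014))
print("shaft top",f([(289,236)],.078),f([(289,236)],.09))
S=robot.ik
th=float(g["th"])
# reach checks: tube push and crank arc
c,s=np.cos(th),np.sin(th);Rt=np.array([[-c,-s,0],[-s,c,0],[0,0,-1]])
for x in(-.15,-.06): print(robot.ik([*(R@[x,.078]+t),.05],Rt).round(2))
for a in np.linspace(-2.036,.65,6):
  for k in(0,1):
    d=th+a+k*np.pi;c,s=np.cos(d),np.sin(d);Rc=np.array([[c,s,0],[s,-c,0],[0,0,-1]])
    q=robot.ik([*(R@[.08*np.cos(a),-.125+.08*np.sin(a)]+t),.1],Rc);print(a.round(2),k,None if q is None else q.round(2))
```

```text
stop top [[ 60.9  52.6]
 [ 61.2 112.4]] bottom [[62.7 55. ]]
bolt [[-125.9 -166.9]
 [-127.1  153.4]
 [  76.9  153.3]
 [  73.9 -168.3]]
shaft top [[  -4.5 -123.6]] [[  -7.4 -120.5]]
[-0.58  0.29  0.32  2.2  -0.15  0.67  1.24]
[-0.49  0.41  0.33  2.01 -0.19  0.74  1.35]
-2.04 0 [ 0.64  0.38 -0.43  1.93  0.2   0.88  2.6 ]
-2.04 1 [-0.29  0.42  0.75  1.98 -0.36  0.88  0.01]
-1.5 0 [-0.46  0.65  1.11  1.89 -0.68  1.04 -2.31]
-1.5 1 [-0.21  0.47  0.68  1.88 -0.37  0.92  0.54]
-0.96 0 [-0.46  0.71  1.11  1.8  -0.72  1.1  -1.8 ]
-0.96 1 [-0.16  0.51  0.59  1.79 -0.34  0.95  1.01]
-0.42 0 [-0.49  0.75  1.11  1.75 -0.74  1.13 -1.31]
-0.42 1 [-0.16  0.54  0.53  1.73 -0.32  0.97  1.46]
0.11 0 [-0.46  0.66  0.92  1.73 -0.6   1.06 -0.97]
0.11 1 [-0.18  0.53  0.47  1.72 -0.28  0.96  1.9 ]
0.65 0 [-0.48  0.59  0.81  1.77 -0.5   1.   -0.57]
0.65 1 [-0.19  0.49  0.38  1.75 -0.22  0.94  2.32]
```

Run:
```python
from h import *
g=dict(np.load("fx.npz"));R=g["R"];g["t"]=g["t"]+R@[0,-.002];np.savez("fx.npz",**g);t=g["t"];th=float(g["th"])
c,s=np.cos(th),np.sin(th);Rt=np.array([[-c,-s,0],[-s,c,0],[0,0,-1]])
w=lambda x,y,z:[*(R@[x,y]+t),z]
fx=lambda:((robot.sense()["ee_pos"][:2]-t)@R*1e3).round(1)
robot.gripper_to(0.)
robot.movep(w(-.155,.078,.15),Rt)
robot.servo_line(w(-.155,.078,.047),.15)
print("down",robot.sense()["force"].round(1))
print(robot.servo_line(w(-.085,.079,.047),.06,threshold=15),fx(),robot.sense()["force"].round(1))
print(robot.servo_line(w(-.055,.080,.047),.025,threshold=10),fx(),robot.sense()["force"].round(1),robot.sense()["t"])
robot.hold(.3);print(fx(),robot.sense()["force"].round(1))
robot.servo_line(w(-.10,.08,.047),.1); robot.servo_line(w(-.10,.08,.15),.2)
robot.movep(w(-.06,.03,.29),Rt);robot.hold(.2)
m=camera_model("wrist");im=read_camera("wrist");np.savez("w2.npz",**m)
cv2.imwrite("pics/w2.png",cv2.resize(im[40:290,150:500],(784,560),interpolation=cv2.INTER_CUBIC));print(robot.sense()["t"])
```

```text
down [0.6 0.7 0.6]
False [-85.5  79. ] [-0.3  0.1  0. ]
False [-55.2  80. ] [-0.1  0.5 -0.2] 8.7833
[-55.  80.] [-0.3  0.3  0.6]
11.2667
```

View pics/w2.png

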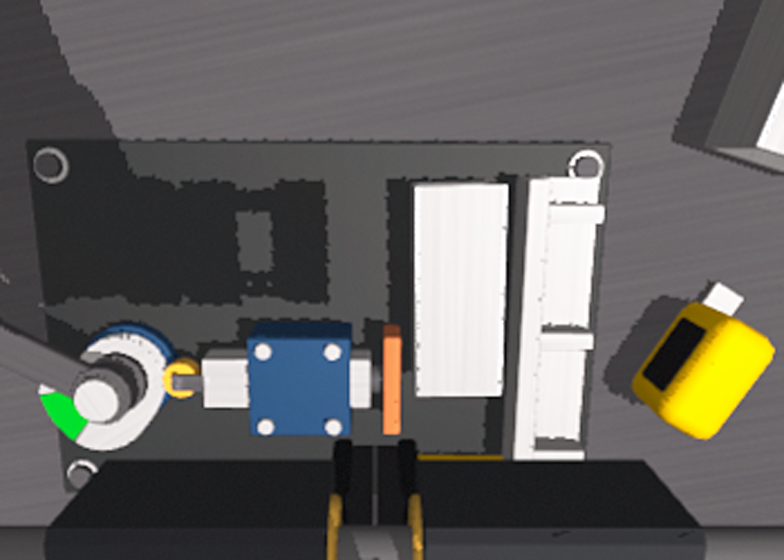

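Run:
```python
from h import *
m=dict(np.load("w2.npz"));g=np.load("fx.npz");R,t=g["R"],g["t"]
f=lambda uv,z:((onplane(m,np.array(uv)/2.24+[150,40],z)[:,:2]-t)@R*1e3).round(1)
print("tube",f([(412,185),(508,183),(502,396),(416,396)],.062))
print("bolts",f([(50,165),(586,166)],.014),"fence",f([(529,178)],.054),"pad",f([(400,325),(400,434)],.055), "stop bottom",f([(418,456)],.012))
```

```text
tube [[-116.9   49.4]
 [-118.   101.4]
 [   3.1  103.7]
 [   3.2   53.5]]
bolts [[-126.1 -165. ]
 [-126.   155.6]] fence [[-120.4  114.1]] pad [[-37.7  44. ]
 [ 29.5  44.7]] stop bottom [[61.5 58.4]]
```

The tube barely moved: its near end is still at x = -117 and there was no push force. I'll redo the descent, look at the real finger height and check the pose.

Run:
```python
from h import *
g=dict(np.load("fx.npz"));R=g["R"];t=g["t"];th=float(g["th"])
c,s=np.cos(th),np.sin(th);Rt=np.array([[-c,-s,0],[-s,c,0],[0,0,-1]])
w=lambda x,y,z:[*(R@[x,y]+t),z]
fx=lambda:((robot.sense()["ee_pos"][:2]-t)@R*1e3).round(1)
robot.movep(w(-.155,.078,.15),Rt)
robot.servo_line(w(-.155,.078,.047),.15); robot.servo_line(w(-.133,.078,.047),.1)
S=robot.sense();print(fx(),S["ee_pos"],S["width"],S["tcp_rot"].round(3),S["t"])
a=read_camera("side")[180:300,260:400];cv2.imwrite("pics/d1.png",cv2.resize(a,None,fx=5,fy=5,interpolation=cv2.INTER_CUBIC))
print(proj(camera_model("side"),[S["ee_pos"]])-[260,180])
```

```text
[-132.4   78.1] [0.45602554 0.08989654 0.04750538] 0.003927012603928851 [[-0.984  0.177  0.001]
 [ 0.177  0.984  0.   ]
 [-0.001  0.    -1.   ]] 13.2
[[41.12584917 34.7559989 ]]
```

View pics/d1.png

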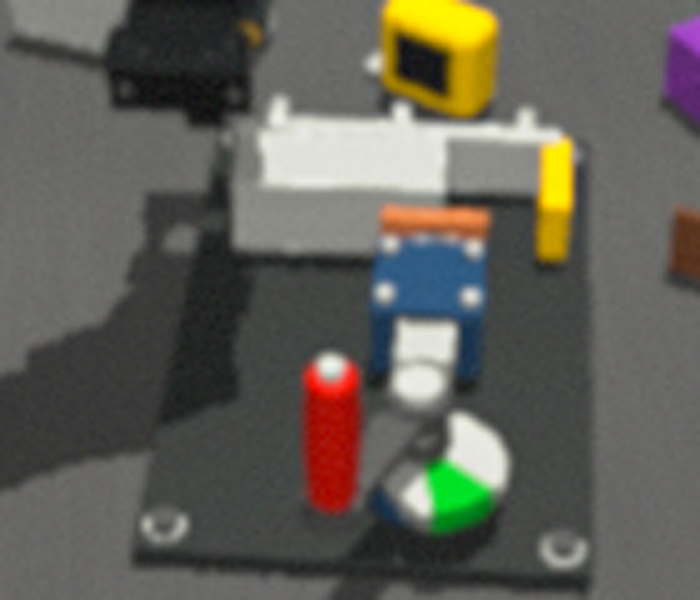

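Run:
```python
from h import *
g=dict(np.load("fx.npz"));R=g["R"];t=g["t"]
w=lambda x,y,z:[*(R@[x,y]+t),z]
fx=lambda:((robot.sense()["ee_pos"][:2]-t)@R*1e3).round(1)
for x in(-.12,-.11,-.1,-.085):
    robot.servo_line(w(x,.078,.047),.05); S=robot.sense();print(fx(),(S["force"][:2]@R).round(2),S["force"][2].round(2),S["torque"].round(2))
a=read_camera("side")[180:300,260:400];cv2.imwrite("pics/d2.png",cv2.resize(a,None,fx=5,fy=5,interpolation=cv2.INTER_CUBIC))
print(S["t"])
```

```text
[-119.8   77.9] [ 0.19 -0.09] -0.49 [0.06 0.06 0.04]
[-109.6   78. ] [ 0.02 -0.31] -0.72 [ 0.   -0.03 -0.01]
[-99.6  78. ] [-0.02  0.57] -0.22 [0.06 0.01 0.02]
[-84.8  77.9] [ 0.54 -0.65] 0.25 [-0.01  0.02  0.02]
14.8083
```

View pics/d2.png

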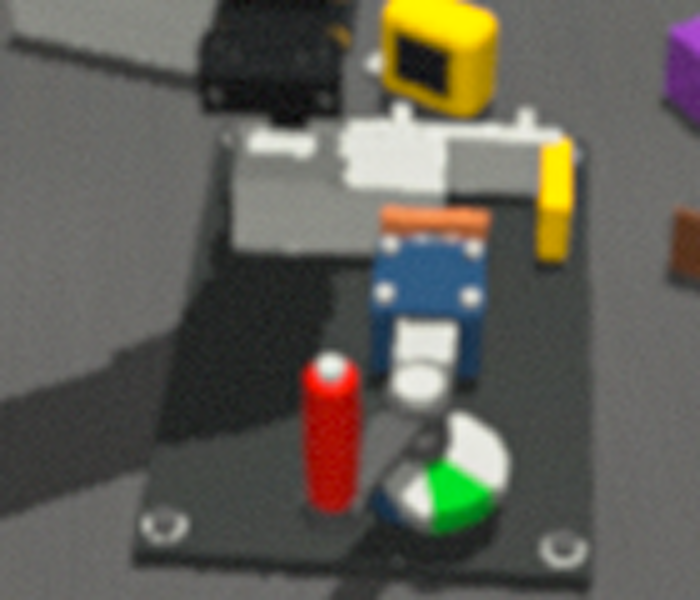

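Run:
```python
from h import *
S=robot.sense();e=S["ee_pos"];Rt=S["tcp_rot"];print(e)
D=camera_model("side")
for z in(0,.01,.02,.03,.07):print(z,((proj(D,[e-Rt[:,2]*z])-[260,180])*5).round(0))
m=camera_model("wrist")
for z in(0,.01,.02,.03):print(z,((proj(m,[e-Rt[:,2]*z])-[150,40])*2.24).round(0))
im=read_camera("wrist");im2=read_camera("scene")[110:250,250:340]
cv2.imwrite("pics/d3.png",np.hstack([cv2.resize(im[100:350,170:470],(480,400)),cv2.resize(im2,(257,400),interpolation=cv2.INTER_CUBIC)]))
```

```text
[0.5025085  0.08136623 0.046874  ]
0 [[286. 179.]]
0.01 [[286. 165.]]
0.02 [[285. 152.]]
0.03 [[285. 138.]]
0.07 [[284.  82.]]
0 [[379. 427.]]
0.01 [[379. 440.]]
0.02 [[380. 455.]]
0.03 [[380. 471.]]
```

View pics/d3.png

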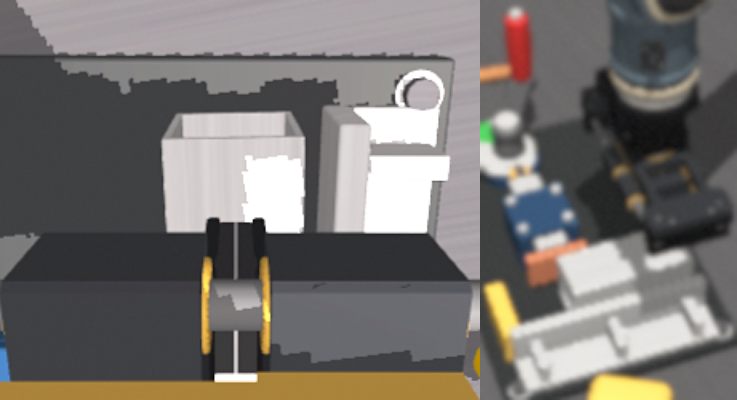

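The pictures show that the shut fingertips pass over the tube top, so the real tips sit well above the nominal TCP. I'll measure the offset with a light touch on the tube top, then push lower.

Run:
```python
from h import *
g=dict(np.load("fx.npz"));R=g["R"];t=g["t"]
w=lambda x,y,z:[*(R@[x,y]+t),z]
P=lambda l:print(l,((robot.sense()["ee_pos"][:2]-t)@R*1e3).round(1),robot.sense()["ee_pos"][2].round(4),(robot.sense()["force"][:2]@R).round(1),robot.sense()["force"][2].round(1),robot.sense()["t"])
print(robot.servo_line(w(-.085,.078,.030),.015,threshold=4)); P("touch")
```

```text
False
touch [-84.9  78. ] 0.0301 [-0.7 -0.1] -0.6 16.2417
```

Run:
```python
from h import *
im=read_camera("wrist")[90:290,190:450];a=read_camera("side")[185:255,280:370];b=read_camera("scene")[150:240,260:340]
f=lambda x,h:cv2.resize(x,(int(x.shape[1]*h/x.shape[0]),h),interpolation=cv2.INTER_CUBIC)
cv2.imwrite("pics/d4.png",np.vstack([f(a,311),f(im,289)[:, :400] if 0 else cv2.resize(im,(400,289))]) if 0 else np.hstack([f(a,310),f(im,310)[:, :400]]))
cv2.imwrite("pics/d4s.png",f(b,500))
```

```text
(no output)
```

View pics/d4.png

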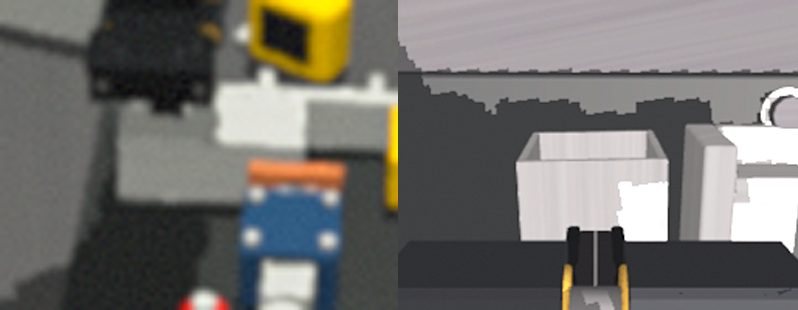

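Run:
```python
from h import *
g=dict(np.load("fx.npz"));R=g["R"];t=g["t"]
w=lambda x,y,z:[*(R@[x,y]+t),z]
D=camera_model("side");S=camera_model("scene")
p=[.2816,.6128,.1832];print("start TCP side",proj(D,[p]),"scene",proj(S,[p]))
e=robot.sense()["ee_pos"];Rt=robot.sense()["tcp_rot"];m=camera_model("wrist")
for dx in(0,.0095):
  for z in(0,.01,.02,.032):print(dx,z,proj(m,[e-Rt[:,2]*z+Rt[:,0]*dx]).round(0))
tp=[w(-.118,.050,.062),w(-.118,.101,.062),w(-.118,.050,.062+.03)];print("tube pred wrist d4",(proj(m,tp)-[190,90])*1.55+[398,0])
print(robot.servo_line(w(-.085,.078,.014),.012,threshold=4));s=robot.sense();print(s["ee_pos"],s["force"],s["t"])
```

```text
start TCP side [[245.72290071 100.97337772]] scene [[531.5037786  278.70519882]]
0 0 [[319. 231.]]
0 0.01 [[319. 237.]]
0 0.02 [[320. 243.]]
0 0.032 [[320. 252.]]
0.0095 0 [[319. 216.]]
0.0095 0.01 [[319. 221.]]
0.0095 0.02 [[320. 227.]]
0.0095 0.032 [[320. 235.]]
tube pred wrist d4 [[513.69458567 157.53906096]
 [669.40360377 157.49607281]
 [497.67714777 184.19370823]]
True
[0.50261353 0.08148628 0.02402557] [-0.61391877  0.36214859  4.49079858] 17.0667
```

View pics/d4s.png

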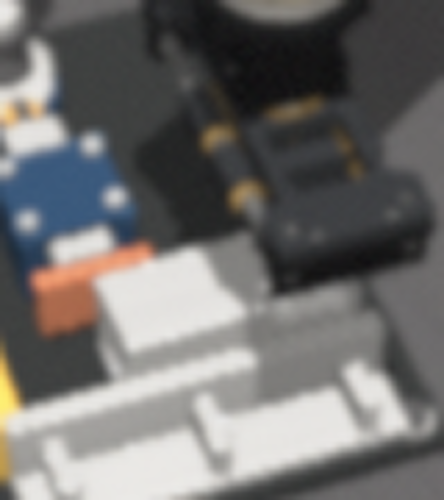

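The touch came at TCP z = 0.024, so the real fingertips sit 38 mm behind the nominal TCP. The wrist image row agrees with this. Now I'll push with the offset applied, tips at about z = 45 mm.

Run:
```python
from h import *
g=dict(np.load("fx.npz"));R=g["R"];t=g["t"]
w=lambda x,y,z:[*(R@[x,y]+t),z]
def P(l):
    s=robot.sense();print(l,((s["ee_pos"][:2]-t)@R*1e3).round(1),s["ee_pos"][2].round(4),(s["force"][:2]@R).round(1),s["force"][2].round(1),round(s["t"],2))
robot.servo_line(w(-.085,.078,.04),.1);robot.servo_line(w(-.15,.078,.04),.15)
print(robot.servo_line(w(-.15,.078,.008),.06,threshold=6));P("down")
print(robot.servo_line(w(-.118,.078,.008),.06,threshold=15));P("near")
print(robot.servo_line(w(-.085,.079,.008),.04,threshold=15));P("push")
print(robot.servo_line(w(-.055,.080,.008),.02,threshold=10));P("contact")
robot.hold(.3);P("hold")
```

```text
False
down [-150.    77.9] 0.0078 [-0.5 -0.1] 0.6 18.65
False
near [-117.6   77.9] 0.008 [-0.5 -0.3] 0.2 19.33
False
push [-84.6  78.9] 0.008 [-1.5 -0.5] -2.0 20.31
True
contact [-71.5  79.3] 0.0073 [-0.3  0.1] -0.6 21.18
hold [-73.9  78.9] 0.0066 [0.1 0.7] 1.0 21.48
```

Run:
```python
from h import *
g=dict(np.load("fx.npz"));R=g["R"];t=g["t"];th=float(g["th"])
c,s=np.cos(th),np.sin(th);Rt=np.array([[-c,-s,0],[-s,c,0],[0,0,-1]])
w=lambda x,y,z:[*(R@[x,y]+t),z]
def P(l):
    s=robot.sense();print(l,((s["ee_pos"][:2]-t)@R*1e3).round(1),s["ee_pos"][2].round(4),(s["force"][:2]@R).round(1),s["force"][2].round(1),round(s["t"],2))
print(robot.servo_line(w(-.060,.079,.008),.008,threshold=9));P("contact2")
robot.hold(.2);P("h")
robot.servo_line(w(-.11,.079,.008),.08);robot.servo_line(w(-.11,.079,.1),.25)
robot.movep(w(-.07,.0,.29),Rt);robot.hold(.2)
m=camera_model("wrist");im=read_camera("wrist");np.savez("w3.npz",**m)
cv2.imwrite("pics/w3.png",cv2.resize(im[40:290,150:500],(784,560),interpolation=cv2.INTER_CUBIC));P("")
```

```text
True
contact2 [-72.3  78.7] 0.0063 [0.7 0. ] -0.3 22.42
h [-72.8  78.5] 0.0059 [-0.2  0.8] -0.3 22.62
 [-70.8   0.6] 0.2885 [-0.5 -0.1] 0.8 24.84
```

View pics/w3.png

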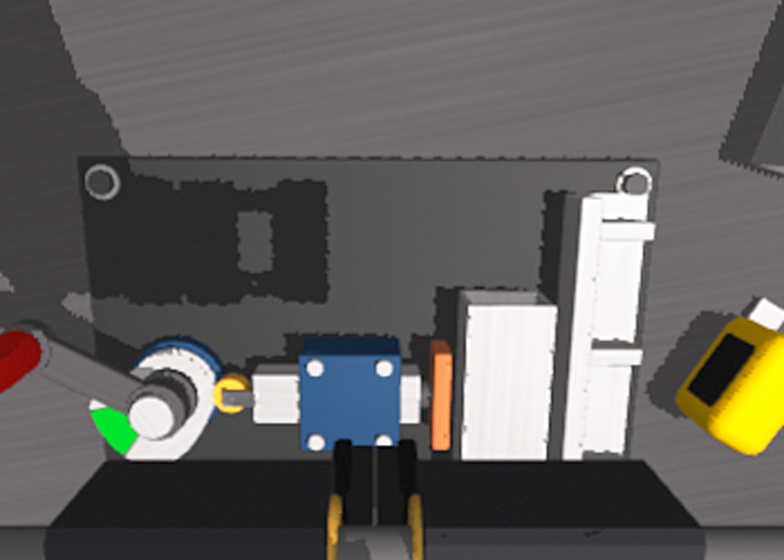

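The tube is now alongside the pad, with its near-end edge at row 305 and columns 461–556. I've used all my views, so from here I check numerically with masks. Next I measure the tube and try the crank arc in IK.

Run:
```python
from h import *
m=dict(np.load("w3.npz"));g=np.load("fx.npz");R,t=g["R"],g["t"];th=float(g["th"])
f=lambda uv,z:((onplane(m,np.array(uv)/2.24+[150,40],z)[:,:2]-t)@R*1e3).round(1)
print("tube near edge",f([(461,305),(556,305)],.062),"bolts",f([(102,182),(634,183)],.014),"fence",f([(580,198)],.054),"pad",f([(450,342)],.055))
# handle by red mask, wrist w1 + scene, triangulated top estimate
def red(im): 
    h=cv2.cvtColor(im,cv2.COLOR_BGR2HSV);return (((h[...,0]<6)|(h[...,0]>174))&(h[...,1]>150)&(h[...,2]>90)).astype(np.uint8)
S=camera_model("scene");D=camera_model("side");C=[]
for n,cm,z in(("scene0",S,(250,100,20,45)),("side0",D,(315,245,25,45)),("w1",dict(np.load("w1.npz")),(110,130,75,70))):
    x,y,w_,h_=z;mk=red(cv2.imread(f"pics/{n}.png"))[y:y+h_,x:x+w_];M=cv2.moments(mk,True);u=[x+M["m10"]/M["m00"],y+M["m01"]/M["m00"]]
    C.append((cm,u));print(n,mk.sum(),np.round(u,1))
A=np.zeros((3,3));b=np.zeros(3)
for cm,u in C:
    c,d=ray(cm,[u]);d=d[0]/np.linalg.norm(d[0]);Q=np.eye(3)-np.outer(d,d);A+=Q;b+=Q@c
X=np.linalg.solve(A,b);h=(X[:2]-t)@R-[0,-.125];print("handle",X,"r",np.hypot(*h),"joint",np.arctan2(h[1],h[0])+2.6)
for cm,u in C: print((proj(cm,[X])[0]-u).round(1))
for a in(-2.25,-2.05,.55,.62):
    d=th+a+np.pi;c,s=np.cos(d),np.sin(d);q=robot.ik([*(R@[.08*np.cos(a),-.125+.08*np.sin(a)]+t),.095],np.array([[c,s,0],[s,-c,0],[0,0,-1]]));print(a,None if q is None else q.round(2))
```

```text
tube near edge [[-60.7  48.3]
 [-60.8 102. ]] bolts [[-126.  -164.7]
 [-125.9  155.5]] fence [[-119.5  113.2]] pad [[-37.4  43.4]]
scene0 140 [263.1 126.2]
side0 285 [325.9 267.5]
w1 981 [152.6 167.1]
handle [ 0.50148005 -0.19627674  0.11481918] r 0.07973717787125305 joint 0.5451979481398204
[ 0.2 -0.5]
[-0.3  0.4]
[1.6 1.2]
-2.25 [-0.29  0.39  0.72  2.01 -0.34  0.86 -0.23]
-2.05 [-0.26  0.41  0.71  1.98 -0.35  0.87 -0.01]
0.55 [-0.21  0.51  0.43  1.75 -0.26  0.94  2.27]
0.62 [-0.21  0.5   0.42  1.75 -0.25  0.93  2.32]
```

```bash
cat >> h.py <<'E'
g=dict(np.load("fx.npz"));R=g["R"];t=g["t"];th=float(g["th"])
def pose(j,z,r=.08):
    a=j-2.6;d=th+a+np.pi;c,s=np.cos(d),np.sin(d)
    return [*(R@[r*np.cos(a),-.125+r*np.sin(a)]+t),z],np.array([[c,s,0],[s,-c,0],[0,0,-1]])
def joint():
    s=robot.sense();f=s["force"];return np.round([*((s["ee_pos"][:2]-t)@R*1e3),*(f[:2]@R),f[2],s["t"]],2)
E
python3 - <<'E'
from h import *
robot.gripper_to(1.0)
robot.movep(*pose(.545,.22))
p,o=pose(.545,.092)
hit=robot.servo_line(p,.1,threshold=6);print(hit,robot.sense()["ee_pos"],joint())
if not hit:
    robot.gripper_to(.52);print(robot.sense()["width"],joint())
    for j in(.7,.85,1.0):
        p,o=pose(j,.092);robot.servo_line(p,.05,rotation=o);print(j,joint())
E
```

```text
False [ 0.50179725 -0.196699    0.09258019] [ -36.72 -195.94   -0.43   -0.38    0.75   29.15]
0.5218878622215797 [-3.7270e+01 -1.9583e+02  4.4000e-01  2.8000e-01  6.0000e-02  3.0110e+01]
0.7 [ -26.   -200.86   -0.99   -0.7     0.39   30.51]
0.85 [-1.4500e+01 -2.0372e+02  3.1000e-01 -2.0000e-02 -6.0000e-02  3.0900e+01]
1.0 [  -2.64 -204.91   -0.28   -0.61   -0.44   31.29]
```

```bash
cat >> h.py <<'E'
def hj():
    """crank joint from red handle's image in side & scene cameras: ray meets the handle's circle (z~lower part)"""
    out=[]
    js=np.arange(-.2,5,.01);a=js-2.6
    P=np.c_[np.c_[.08*np.cos(a),-.125+.08*np.sin(a)]@R.T+t,np.full(len(js),.1)]
    for n in("side","scene"):
        im=read_camera(n);h=cv2.cvtColor(im,cv2.COLOR_BGR2HSV);m=camera_model(n)
        mk=(((h[...,0]<6)|(h[...,0]>174))&(h[...,1]>150)&(h[...,2]>70)).astype(np.uint8)
        px=proj(m,P);x0,y0=(px.min(0)-[12,25]).astype(int);x1,y1=(px.max(0)+[12,12]).astype(int)
        M=cv2.moments(mk[y0:y1,x0:x1],True)
        if M["m00"]<8: out.append((n,"hidden"));continue
        u=[x0+M["m10"]/M["m00"],y0+M["m01"]/M["m00"]]
        k=np.argmin(np.linalg.norm(px-u,axis=1));out.append((n,int(M["m00"]),round(js[k],2),(px[k]-u).round(1).tolist()))
    return out
E
python3 - <<'E'
from h import *
print(hj())
for j in(1.2,1.4):
    p,o=pose(j,.092);robot.servo_line(p,.06,rotation=o);print(j,joint())
print(hj())
E
```

```text
[('side', 285, np.float64(0.87), [-0.9, 4.5]), ('scene', 215, np.float64(1.07), [2.2, 7.9])]
1.2 [  13.33 -203.92   -0.69    0.51   -0.93   31.81]
1.4 [  28.56 -199.64    0.47   -0.25   -0.22   32.22]
[('side', 244, np.float64(1.3), [0.7, 4.0]), ('scene', 177, np.float64(1.24), [1.2, 3.1])]
```

The handle follows with a lag of about 0.1 rad. I'll continue into the dwell.

Run:
```python
from h import *
for j in np.arange(1.6,3.21,.2):
    p,o=pose(j,.092);robot.servo_line(p,.06,rotation=o);print(round(j,2),joint())
    if np.abs(robot.sense()["force"]).max()>35: print("STOP");break
    if round(j,1) in(2.4,3.2): print(hj())
```

```text
1.6 [ 4.2940e+01 -1.9244e+02  8.0000e-02  5.2000e-01  4.4000e-01  3.2740e+01]
1.8 [ 5.5300e+01 -1.8281e+02 -1.8600e+00 -7.0000e-01  1.7000e-01  3.3160e+01]
2.0 [ 6.5840e+01 -1.7059e+02 -1.2300e+00 -1.4000e+00  4.0000e-02  3.3580e+01]
2.2 [  73.63 -156.4    -1.01   -1.93   -1.14   33.99]
2.4 [ 7.8530e+01 -1.4065e+02 -3.6000e-01 -1.8400e+00 -7.0000e-02  3.4410e+01]
[('side', 135, np.float64(2.23), [-0.6, -0.4]), ('scene', 61, np.float64(2.48), [-0.7, 0.2])]
2.6 [  80.13 -124.7     0.26   -1.72    0.41   34.92]
2.8 [ 7.8420e+01 -1.0776e+02 -9.0000e-02  7.4000e-01 -3.3000e-01  3.5340e+01]
3.0 [ 7.359e+01 -9.270e+01 -6.300e-01  9.300e-01 -8.000e-02  3.576e+01]
3.2 [ 6.587e+01 -7.915e+01 -9.000e-01 -5.000e-02  2.300e-01  3.617e+01]
[('side', 197, np.float64(3.2), [-1.4, 1.1]), ('scene', 191, np.float64(2.99), [-1.4, 1.7])]
```

Run:
```python
from h import *
p,o=pose(3.25,.092);robot.servo_line(p,.06,rotation=o);print(joint(),hj())
p,o=pose(3.16,.092);robot.servo_line(p,.05,rotation=o)
robot.gripper_to(.9);robot.hold(.1);print(joint())
p[2]=.20;robot.servo_line(p,.15);print(hj())
c,s=np.cos(th),np.sin(th);Rt=np.array([[-c,-s,0],[-s,c,0],[0,0,-1]])
robot.movep([*(R@[-.07,0]+t),.30],Rt);robot.hold(.2)
np.savez("w4.npz",**camera_model("wrist"));cv2.imwrite("pics/w4.png",read_camera("wrist"));print(hj(),joint())
```

```text
[ 63.63 -76.3   -0.16  -0.17   0.69  36.52] [('side', 210, np.float64(3.23), [-1.4, 1.6]), ('scene', 193, np.float64(3.04), [-1.3, 1.8])]
[ 67.77 -82.5   -0.2   -0.12   0.1   37.87]
[('side', 244, np.float64(3.25), [-2.3, 2.7]), ('scene', 214, np.float64(2.61), [-5.1, 2.1])]
[('side', 247, np.float64(3.26), [-2.5, 2.6]), ('scene', 275, np.float64(1.85), [1.3, 1.1])] [-6.972e+01 -4.700e-01 -4.000e-02  4.300e-01 -1.300e-01  3.997e+01]
```

Side and scene disagree (3.26 against 1.85). I'll list the red blobs separately, and check the pad, tube and green dwell in the wrist picture.

Run:
```python
from h import *
def red(im):
    h=cv2.cvtColor(im,cv2.COLOR_BGR2HSV);return (((h[...,0]<6)|(h[...,0]>174))&(h[...,1]>150)&(h[...,2]>70)).astype(np.uint8)
C=[]
for n,roi in(("side",(280,190,110,120)),("scene",(225,100,90,110))):
    im=read_camera(n);cv2.imwrite(f"pics/e_{n}.png",im);x,y,w,h=roi
    k,_,st,ce=cv2.connectedComponentsWithStats(red(im)[y:y+h,x:x+w])
    for i in range(1,k):
        if st[i,4]>10: print(n,st[i]+[x,y,0,0,0],(ce[i]+[x,y]).round(1))
    for j in(2.9,3.1,3.3): print(j,proj(camera_model(n),[pose(j,.116)[0]]).round(1))
m=dict(np.load("w4.npz"));im=cv2.imread("pics/w4.png");hsv=cv2.cvtColor(im,cv2.COLOR_BGR2HSV)
f=lambda uv,z:((onplane(m,np.array(uv,float),z)[:,:2]-t)@R*1e3).round(1)
def big(mk):
    k,_,st,ce=cv2.connectedComponentsWithStats(mk.astype(np.uint8));i=1+np.argmax(st[1:,4]);return st[i],ce[i]
sub=np.zeros(im.shape[:2],bool);sub[60:245,150:470]=1
g=sub&(hsv[...,0]>45)&(hsv[...,0]<75)&(hsv[...,1]>150);st,ce=big(g);print("green",st,f([ce],.044))
cu=sub&(hsv[...,0]>6)&(hsv[...,0]<18)&(hsv[...,1]>120)&(hsv[...,2]>90);st,ce=big(cu);x,y,w,h,_=st;print("copper",st,f([(x+w,y),(x+w,y+h)],.055))
u=proj(m,[[*(R@[-.045,.089]+t),.062]])[0];r=int(u[1]);print("gray row",r,im[r,int(u[0])-25:int(u[0])+40,1],int(u[0])-25)
cc=int(u[0]);print("gray col",cc,im[r-25:r+5,cc,1],r-25)
```

```text
side [367 224  11  28 246] [371.6 237.5]
2.9 [[374.8 242.4]]
3.1 [[372.2 238.3]]
3.3 [[368.6 234.6]]
scene [225 100   7  13  73] [227.5 105.2]
scene [233 148  11  23 170] [238.6 159.2]
2.9 [[234.1 154.5]]
3.1 [[237.5 157.3]]
3.3 [[241.9 159.5]]
green [240 200  26  25 394] [[ -2.  -89.1]]
copper [357 189  10  48 383] [[-37.7  64.3]
 [ 30.6  66.8]]
gray row 184 [ 40  53  73  81  79  76  77 176 242 246 243 242 243 242 242 240 240 243
 245 245 244 243 242 241 241 243 244 245 244 243 243 244 245 246 246 245
 246 246 246 246 246 245 242 243 251 250 244 246 245 244 245 241 242 246
 245 246 246 246 246 247 246 246 246 244 245] 361
gray col 386 [ 93  92  93  93  93  95  80  60 112 143 139 140 140 124 185 252 245 244
 243 244 244 244 243 243 244 243 244 244 244 244] 159
```

The red blob in the scene's corner at (227,105) was the grinder disc. Using the handle blob alone, both cameras give a joint angle of about 3.15. The green centroid lies on the roller side of the axis. Last check is whether the tube is still at the stop and square; then I hand in.

Run:
```python
from h import *
m=dict(np.load("w4.npz"));G=cv2.imread("pics/w4.png")[...,1].astype(int)
f=lambda uv,z:((onplane(m,np.array(uv,float),z)[:,:2]-t)@R*1e3).round(1)
def edge(v,lo,thr=215): i=np.argmax(v>thr);return lo+i-1+(thr-v[i-1])/(v[i]-v[i-1])
print("near edge",f([(c,edge(G[160:190,c],160)) for c in(376,386,400,406)],.062))
print("left edge",f([(edge(G[r,355:390],355),r) for r in(178,184,190,198,206)],.062))
# same edge measured before clamping came out at x=-60.7 against the stop
```

```text
near edge [[-60.1  74.1]
 [-60.1  87. ]
 [-60.1 105.1]
 [-68.  112.3]]
left edge [[-54.1  63.8]
 [-46.1  65. ]
 [-38.1  64.2]
 [-27.2  63.5]
 [-16.2  64. ]]
```

```bash
python3 -c "
from station import robot
robot.hand_in();print(robot.sense()['t'])"
```

```text
the job is handed in; nothing more can be done
the job is handed in; nothing more can be done
```

The tube is pushed up against the end stop and clamped square against the fence. The crank rests on the green dwell, and I handed the job in just after 40 s on the robot clock.

**What I did:** I pushed the tube along the bed with the shut fingers until it met the stop, then caged the red handle loosely between the fingers. I drove it anticlockwise from about 0.55 to about 3.15 rad, opened the fingers and lifted clear.

**Last checks, after letting go:**
- **Tube position:** its near end is at fixture x = -60.1 mm and square to the lane; the target is -60. Its pad-side face is at y = 64 mm along its length; the target is 64.
- **Clamp:** the pad is against the tube, at about y = 64–67 mm. The green sector's centroid faces the roller, and both cameras put the crank at about 3.15 rad (the dwell is 2.8 to 3.5).

**What failed or disagreed:**
- **First push:** it passed over the tube without touching it. A light touch on the tube top showed the real fingertips sit about 38 mm behind the stated TCP, so I pushed again lower.
- **Crank reading:** one scene-camera reading of 1.85 rad was wrong, because the colour mask also picked up the red grinder disc. Separating the two resolved it.
- **Other objects:** I never steered towards the tape measure, angle offcut or hammer, but I did not measure their positions again at the end.

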